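# Free the bonding rests before the panel goes on

### The job

Before a panel is laid on the three friction-held metal rests, free each one by pressing its pad lightly from above, so that it sinks to about the middle of its 28 mm travel and stays there, not down to its stop. Take them in this order: the rest with the round disc, then the one with the cross, then the one with the long bar. Do not lift or carry the rests, leave them standing where they are, and leave everything else alone.

Things in the scene. Friction and masses are not known exactly. Their poses are not given: they have to be found in the camera images.
- rest_disc: Loose, friction-held work rest of plain metal (0.6 to 1.1 kg), disc kind. Square steel foot 64x64x12 mm, round column 38 mm thick (43 mm collar) up to 48 mm, a sliding stem and on it a 10 mm thick dark steel horizontal pad: a flat round disc, 46 mm across. Origin: centre of the foot's underside; z up, x and y along the foot's sides.
- disc_top (a point): Centre of the upper face of the disc pad, where it is pressed (it moves with the pad). It stands 94 mm above the bench at the top of its travel, 66 mm at the bottom stop. Its x and y axes are those of the rest.
- pad_disc (a joint): How far the disc pad has been pushed down, in m: 0 = top of its travel, 0.028 = bottom stop. It starts between 0 and 0.005. Friction (about 3 N) holds it: it gives way under a steady push of some 3 to 4 N and stays where it is left; no spring returns it.
- rest_cross: Loose, friction-held work rest of plain metal (0.6 to 1.1 kg), cross kind. Square steel foot 64x64x12 mm, round column 38 mm thick (43 mm collar) up to 48 mm, a sliding stem and on it a 10 mm thick dark steel horizontal pad: a flat cross of two crossed 66 x 17 mm arms (along its x and y; the crossing is its centre). Origin: centre of the foot's underside; z up, x and y along the foot's sides.
- cross_top (a point): Centre of the upper face of the cross pad, where it is pressed (it moves with the pad). It stands 94 mm above the bench at the top of its travel, 66 mm at the bottom stop. Its x and y axes are those of the rest.
- pad_cross (a joint): How far the cross pad has been pushed down, in m: 0 = top of its travel, 0.028 = bottom stop. It starts between 0 and 0.005. Friction (about 3 N) holds it: it gives way under a steady push of some 3 to 4 N and stays where it is left; no spring returns it.
- rest_bar: Loose, friction-held work rest of plain metal (0.6 to 1.1 kg), bar kind. Square steel foot 64x64x12 mm, round column 38 mm thick (43 mm collar) up to 48 mm, a sliding stem and on it a 10 mm thick dark steel horizontal pad: a single flat long bar, 18 mm wide (x) and 84 mm long (y). Origin: centre of the foot's underside; z up, x and y along the foot's sides.
- bar_top (a point): Centre of the upper face of the bar pad, where it is pressed (it moves with the pad). It stands 94 mm above the bench at the top of its travel, 66 mm at the bottom stop. Its x and y axes are those of the rest.
- pad_bar (a joint): How far the bar pad has been pushed down, in m: 0 = top of its travel, 0.028 = bottom stop. It starts between 0 and 0.005. Friction (about 3 N) holds it: it gives way under a steady push of some 3 to 4 N and stays where it is left; no spring returns it.
- cup: Bystander, to be left alone: white paper mixing cup, 59 mm across, 50 mm high, standing upright. Origin: centre of its underside.
- sanding_block: Bystander, to be left alone: dark green sanding block 41x20x12 mm. Origin: centre of its underside.
- tape_roll: Bystander, to be left alone: white tape roll, 68 mm across, 19 mm high, lying flat. Origin: centre of its underside.
- bore_block: Bystander, to be left alone: cream block with a bore, 40x66x28 mm. Origin: centre of its underside.
- syringe: Bystander, to be left alone: white syringe 120 mm long, 21 mm thick. Origin: centre of its underside.
- rubber_block: Bystander, to be left alone: black rubber block 38x24x12 mm. Origin: centre of its underside.

How it is judged:
On the way, in this order (a step that is already met when the one before it is completed fails the run):
1. the round disc pad is pushed to about mid-travel (8 to 22 mm down) (value of joint pad_disc between 0.008 and 0.022 m), for 0.1 s.
2. the cross-shaped pad is pushed to about mid-travel (8 to 22 mm down) (value of joint pad_cross between 0.008 and 0.022 m), for 0.1 s.
3. the long bar pad is pushed to about mid-travel (8 to 22 mm down) (value of joint pad_bar between 0.008 and 0.022 m), for 0.1 s.
At the end, for the whole second after the job is handed in: All three pads stand about mid-travel (8 to 22 mm below the top of their 28 mm travel), the rests stand upright, at rest, within 20 mm of where they were, and the bystanders within 20 mm of where they were (all of step 1 and all of step 2 and all of step 3 and distance of each of rest_disc, rest_cross, rest_bar, cup, sanding_block, tape_roll, bore_block, syringe, rubber_block from where it was at the start of the episode below 0.02 m and angle between each of rest_disc, rest_cross, rest_bar's own z axis and vertical below 0.1 rad and linear speed of each of rest_disc, rest_cross, rest_bar below 0.02 m/s); the robot touches nothing.
It fails at once if a pad pushed down 8 mm before its turn (order: disc, cross, bar) ((value of joint pad_cross above 0.008 m and value of joint pad_disc below 0.008 m) or (value of joint pad_bar above 0.008 m and value of joint pad_cross below 0.008 m)).
It fails at once if a pad driven down to its stop (over 25 mm) (value of joint any of pad_disc, pad_cross, pad_bar above 0.025 m).
It fails at once if a rest struck or pressed with more than 25 N (contact force between any of the fingers, the arm and rest_disc above 25 N or contact force between any of the fingers, the arm and rest_cross above 25 N or contact force between any of the fingers, the arm and rest_bar above 25 N).
It fails at once if a rest lifted off the bench (8 mm), tipped (0.15 rad) or shoved more than 20 mm from its place (height (world z) of any of rest_disc, rest_cross, rest_bar above 0.008 m or angle between any of rest_disc, rest_cross, rest_bar's own z axis and vertical above 0.15 rad or distance of any of rest_disc, rest_cross, rest_bar from where it was at the start of the episode above 0.02 m).
It fails at once if a bystander moved more than 20 mm (distance of any of cup, sanding_block, tape_roll, bore_block, syringe, rubber_block from where it was at the start of the episode above 0.02 m).
It also fails if it takes over 40 s, if anything falls off the work surface, if the arm or the gripper's body presses on something with over 40 N, if the wrist force passes 120 N, or if a joint passes its speed limit or range.

### The arm

A 6-joint arm with a two-finger parallel gripper is mounted at the origin on a cart in front of the work surface, level with it; the furniture and walls round the work are solid. World frame = base frame: x ahead of the robot, y to its left, z up, the work surface at z = 0. Lengths are in m, angles in rad, forces in N, time in s.
With the tool pointing down it reaches from about 0.35 to 0.775 m from the base axis. Payload 5.5 kg.
Tool frame: the origin (TCP) lies between the finger pads; the fingertips stand 17 mm ahead of it and the grasp point (between the pads) lies 2 mm behind it (env.finger_overhang is the distance from the TCP to the fingertips, in m); z points along the fingers, y is the line along which they close (so a half turn about z gives the same grasp; the last joint's range is limited). The gripper opens to 85 mm and grips with 20 to 120 N. Pads are 22 mm wide; open, the fingers measure 114 mm over their backs; the gripper's body (76 mm by 85 mm) begins 54 mm behind the grasp point. The pads swing forward as they close: fully open they stand 13 mm farther back than shut.
Start: joints at [-1.324, 0.313, 0.046, 1.304, 0, 1.431], TCP at [0.217, -0.533, 0.248] pointing down, gripper open.
Joint ranges: [-2.76, 2.76], [-0.86, 1.69], [-1.03, 1.26], [-2.2, 2.34], [-1.47, 1.5], [-3.14, 3.14]. Speed limits (rad/s): [2.57, 2.57, 3.14, 3.14, 3.14, 3.14].

### API

Orientations are given as a unit quaternion [w, x, y, z].
In Python, from workcell import env gives the robot as it stands. The module is installed in compiled form; this text tells all that it offers.
- The arm moves only by the shell command python3 -m pendant 'ROWS' [FORCE]. ROWS is JSON, a list of rows, each a list of 5 numbers: the gripper's target within -1 to 1 (fully open at 1, half-way at 0, shut at -1), then the shift along the tool's x, y, z in m, then the turn about the tool's z in rad. A call has 1 to 8 rows; each row shifts and turns the commanded pose from where the row before left it, along the tool's axes as they then stand; what a row does not reach is not made up. A row lasts 1/8 s, in which the tool goes at most 62.5 mm and 10.7 degrees, less where a joint would pass 70% of its speed; a pose out of reach is approached as far as the arm can. A call with a gripper value outside its range is refused whole. The fingers move at their own pace and stop on an object; FORCE is the grip in N (left out, the last holds). Time passes only in rows, so rows that do not move let the fingers close. It gives the time, the measured TCP pose, the force, the opening and the grip force at its end, in the units of the state.
- env.get_state(): the state, without advancing time (a new reading comes with each control period).
- env.read_camera(name): name is "scene" or "top"; returns the picture (400x640x3 uint8, red, green, blue); there is no depth.
- env.calibration(name): a dict with "K" (3x3 intrinsics, pixels), "distortion" ([k1, k2, p1, p2, k3] as OpenCV has them; the pictures are not rectified), "T" (4x4, takes a point from camera to world coordinates). Camera axes: x right, y down, z forward; pixel columns grow to the right and rows downward; lengths in m; the calibration is good to about 2 mm. A picture is of the moment at which its call begins. calibration takes no time and is no camera call.
- env.hand_in(): hands the job in; it is judged then, once.
Trained networks look in the newest picture that a camera, given by its name, has taken for a name from the list of things; names that differ only in an ending like _2 or _b are one class to them, and where a whole thing is asked for, a point or a joint stands for the part that bears it (a point fixed in the world has none). Each returns a list of dicts, best first, with "score" (0 to 1); they miss things now and then, are a little off and sometimes report something else, mostly with a low value. They report only what shows in the picture. A call takes as long as a camera call.
- env.recognise(camera, label): "centre" ([column, row] in pixels, amid what is visible of it).
The state is a dict: "clock": time; "joint_pos": joint angles; "qvel": joint speeds; "tau": joint torques, N m; "tcp_pos": TCP position; "orientation": TCP orientation; "wrist_force": force on the tool from outside, world axes, zero at the start; "ft_torque": the same for the moment, N m; "finger_gap": finger opening in m; "grip_force": force on a finger pad.
Only numpy, scipy, OpenCV 4.12 (cv2) and the standard library are available. Lean on these libraries where they do the work, as an engineer would, in place of code of your own. Each camera call takes 0.05 s, during which the arm holds its last target. There are 200 camera calls.

## Working session

There is one attempt and no reset: what is moved stays moved. The work goes in short steps, Python scripts to look and compute and a shell command to move; the robot and the scene stay as the last step left them, time stands still between calls to the robot, and variables do not carry over. Pictures are saved under pics/ and viewed, at most 10 in all, crops included, and the job is handed in when it is done.

```bash
mkdir -p pics; cat > h.py <<'E'
import numpy as np, cv2
from workcell import env
def ray(cam,px):
    c=env.calibration(cam);K=np.array(c["K"]);D=np.array(c["distortion"]);T=np.array(c["T"])
    u=cv2.undistortPoints(np.array([[px]],float),K,D)[0,0]
    return T[:3,3],T[:3,:3]@np.array([u[0],u[1],1])
def at(cam,px,z):
    o,d=ray(cam,px);return (o+d*(z-o[2])/d[2])[:2]
def proj(cam,P):
    c=env.calibration(cam);T=np.linalg.inv(np.array(c["T"]))
    return cv2.projectPoints(np.array(P,float).reshape(-1,1,3),cv2.Rodrigues(T[:3,:3])[0],T[:3,3],np.array(c["K"]),np.array(c["distortion"]))[0][:,0]
E
python3 - <<'E'
from h import *
for c in("top","scene"):
    im=env.read_camera(c);cv2.imwrite(f"pics/{c}0.png",im[:,:,::-1])
    print(c,np.array(env.calibration(c)["T"])[:3,3].round(3))
    for l in("disc_top","cross_top","bar_top","rest_disc","rest_cross","rest_bar"):
        for r in env.recognise(c,l)[:3]: print(c,l,np.round(r["centre"],1),round(r["score"],2),at(c,r["centre"],.092).round(4))
print(env.get_state())
E
```

```text
top [0.34  0.137 1.132]
top disc_top [283.5 181.4] 0.61 [0.6143 0.2487]
top disc_top [414.5 258.8] 0.41 [ 0.4684 -0.0508]
top cross_top [413.8 256.1] 0.87 [ 0.4741 -0.049 ]
top cross_top [383.8 182. ] 0.73 [0.6332 0.0254]
top bar_top [331.8 195.5] 0.84 [0.5918 0.1384]
top rest_disc [216.4 218.2] 0.69 [0.5177 0.3862]
top rest_disc [281.6 184.6] 0.63 [0.6065 0.2521]
top rest_disc [382.6 181.6] 0.21 [0.6339 0.0282]
top rest_cross [409.4 259.5] 0.69 [ 0.4659 -0.0399]
top rest_bar [328.6 201.6] 0.66 [0.5773 0.1443]
scene [0.053 0.73  0.59 ]
scene disc_top [282.4 215.2] 0.78 [0.5993 0.264 ]
scene cross_top [399.3 187.1] 0.59 [ 0.4725 -0.035 ]
scene bar_top [324.1 195.4] 0.69 [0.5879 0.1326]
scene rest_disc [283.9 233.1] 0.78 [0.5466 0.3074]
scene rest_cross [401.7 202.2] 0.89 [0.4279 0.0237]
scene rest_bar [322.  214.1] 0.75 [0.5356 0.1972]
{'clock': 0.7, 'joint_pos': array([-1.32362213e+00,  3.13122968e-01,  4.61040146e-02,  1.30358731e+00,
       -1.66311228e-05,  1.43121129e+00]), 'qvel': array([-0.0002615 , -0.0011269 , -0.00042003,  0.00106867, -0.00024529,
        0.00133735]), 'tau': array([-6.11052583e-04, -4.80289829e+01,  2.98748410e+01, -1.65399424e-04,
        4.35720256e-05,  1.46626724e-05]), 'tcp_pos': array([ 0.21688933, -0.53257415,  0.24836869]), 'orientation': array([ 9.53427240e-05,  9.81360354e-01,  1.92176604e-01, -3.19373314e-06]), 'wrist_force': array([-0.31367314,  0.76580569,  0.15668969]), 'ft_torque': array([0.03990715, 0.00070479, 0.03067543]), 'grip_force': 0.0, 'finger_gap': 0.085360477757503}
```

```bash
python3 - <<'E'
import cv2
a=cv2.imread("pics/top0.png")[130:330,170:490];cv2.imwrite("pics/top0c.png",cv2.resize(a,(800,500),interpolation=cv2.INTER_CUBIC))
a=cv2.imread("pics/scene0.png")[130:330,200:520];cv2.imwrite("pics/scene0c.png",cv2.resize(a,(800,500),interpolation=cv2.INTER_CUBIC))
E
```

```text
(no output)
```

View pics/top0c.png

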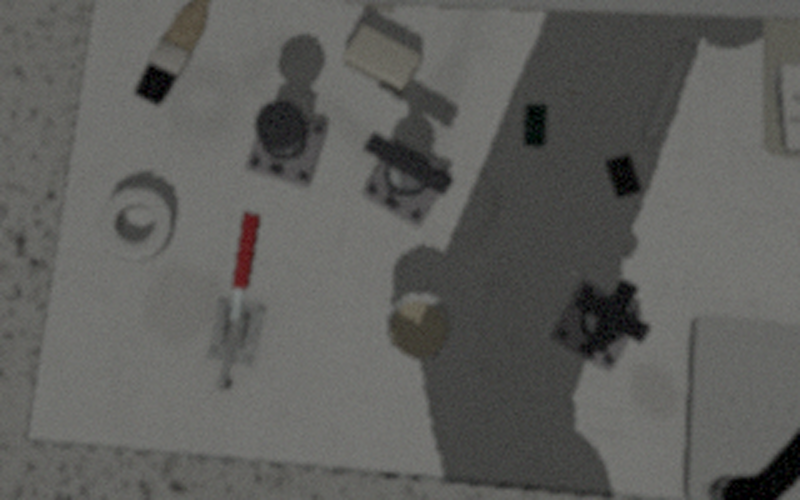

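View pics/scene0c.png

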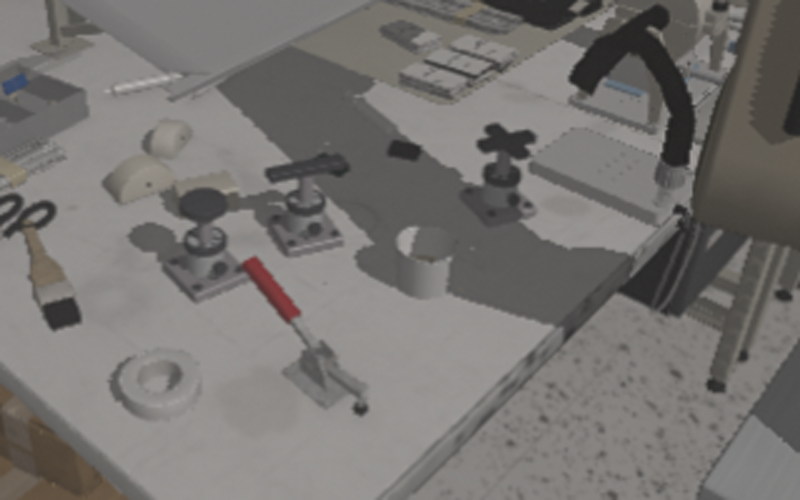

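The top crop shows the disc at full-picture pixel (283,181), the bar at (333,195) and the cross at (415,255). The scene crop shows the same three rests and a black gooseneck lamp near the robot. I'll overlay the models and see the full view.

```bash
cat > fit.py <<'E'
from h import *
# triangulate + overlay; yaw fitted by darkness of pad outline interior vs. margin
def shape(k,yaw,s=1.):
    if k=="disc":
        a=np.linspace(0,2*np.pi,40);p=.023*np.c_[np.cos(a),np.sin(a)]
    elif k=="bar": p=np.array([[.009,.042],[-.009,.042],[-.009,-.042],[.009,-.042]])
    else:
        a,b=.033,.0085;p=np.array([[a,b],[b,b],[b,a],[-b,a],[-b,b],[-a,b],[-a,-b],[-b,-b],[-b,-a],[b,-a],[b,-b],[a,-b]])
    c,s_=np.cos(yaw),np.sin(yaw);return p@np.array([[c,s_],[-s_,c]])
def score(ims,k,x,y,z,yaw,S=4):
    t=0
    for cam,g in ims.items():
        out=proj(cam,np.c_[shape(k,yaw)+[x,y],np.full(len(shape(k,0)),z)])
        lo=np.floor(out.min(0)).astype(int)-5;hi=np.ceil(out.max(0)).astype(int)+6
        m=np.zeros((hi[1]-lo[1],hi[0]-lo[0]))
        M=np.zeros((m.shape[0]*S,m.shape[1]*S),np.uint8)
        cv2.fillPoly(M,[np.round((out-lo+.5)*S-.5).astype(np.int32)],255)
        m=cv2.resize(M,m.shape[::-1],interpolation=cv2.INTER_AREA)/255.
        r=np.clip(cv2.dilate(m,np.ones((5,5)))-m,0,1)
        p=g[lo[1]:hi[1],lo[0]:hi[0]]
        t+=(p*r).sum()/r.sum()-(p*m).sum()/m.sum()
    return t
def fit(k,x,y,z=.0915,cams=("top","scene"),seeds=None,step=(.006,.006,.003,.3),n=5,pics=None):
    import itertools
    from scipy.optimize import minimize
    ims={c:cv2.cvtColor(cv2.imread(pics[c]),cv2.COLOR_BGR2GRAY).astype(float) for c in cams}
    best=None
    for yaw in ([0] if k=="disc" else np.arange(0,np.pi/(2 if k=="cross" else 1),.26)):
        for dx,dy in itertools.product((-.008,0,.008),repeat=2):
            f=lambda v:-score(ims,k,x+v[0]*.01,y+v[1]*.01,np.clip(z+v[2]*.01,.066,.0945),v[3])+50*max(0,abs(v[2]*.01+z-.08)-.0145)*1000
            r=minimize(f,[dx*100,dy*100,0,yaw],method="Nelder-Mead",options=dict(initial_simplex=np.array([dx*100,dy*100,0,yaw])+np.r_[[np.zeros(4)],np.diag([.5,.5,-.2,.15])],maxfev=120))
            if best is None or r.fun<best.fun: best=r
    v=best.x;return x+v[0]*.01,y+v[1]*.01,z+v[2]*.01,v[3],-best.fun
E
cat > go.py <<'E'
from fit import *
pics=dict(top="pics/top0.png",scene="pics/scene0.png")
ov={c:cv2.resize(cv2.imread(pics[c]),None,fx=4,fy=4,interpolation=cv2.INTER_CUBIC) for c in pics}
cr=[]
for k,x,y in(("disc",.611,.252),("cross",.473,-.047),("bar",.59,.137)):
    r=fit(k,x,y,pics=pics);print(k,np.round(r,4))
    for c in pics:
        o=proj(c,np.c_[shape(k,r[3])+r[:2],np.full(len(shape(k,0)),r[2])])*4+1.5
        cv2.polylines(ov[c],[o.astype(np.int32)],True,(0,0,255),1)
        m=o.mean(0).astype(int);cr.append(ov[c][m[1]-125:m[1]+125,m[0]-125:m[0]+125]*1)
cv2.imwrite("pics/ov.png",cv2.convertScaleAbs(np.hstack([np.vstack(cr[i:i+2]) for i in(0,2,4)]),alpha=2))
E
time python3 go.py
```

```text
disc [ 0.6189  0.2534  0.0879 -0.1179 64.3641]Traceback (most recent call last):
  File "go.py", line 6, in <module>
    r=fit(k,x,y,pics=pics);print(k,np.round(r,4))
  File "fit.py", line 31, in fit
    r=minimize(f,[dx*100,dy*100,0,yaw],method="Nelder-Mead",options=dict(initial_simplex=np.array([dx*100,dy*100,0,yaw])+np.r_[[np.zeros(4)],np.diag([.5,.5,-.2,.15])],maxfev=120))
    res = _minimize_neldermead(fun, x0, args, callback, bounds=bounds,
                               **options)
    fxe = func(xe)
    fx = function(np.copy(x), *(wrapper_args + args))
  File "fit.py", line 30, in <lambda>
    f=lambda v:-score(ims,k,x+v[0]*.01,y+v[1]*.01,np.clip(z+v[2]*.01,.066,.0945),v[3])+50*max(0,abs(v[2]*.01+z-.08)-.0145)*1000
                ~~~~~^^^^^^^^^^^^^^^^^^^^^^^^^^^^^^^^^^^^^^^^^^^^^^^^^^^^^^^^^^^^^^^^^
  File "fit.py", line 13, in score
    out=proj(cam,np.c_[shape(k,yaw)+[x,y],np.full(len(shape(k,0)),z)])
  File "h.py", line 10, in proj
    c=env.calibration(cam);T=np.linalg.inv(np.array(c["T"]))
ValueError: time passes only in moves, steps and waits

real	0m2.462s
user	0m2.003s
sys	0m0.304s
```

View pics/top0.png

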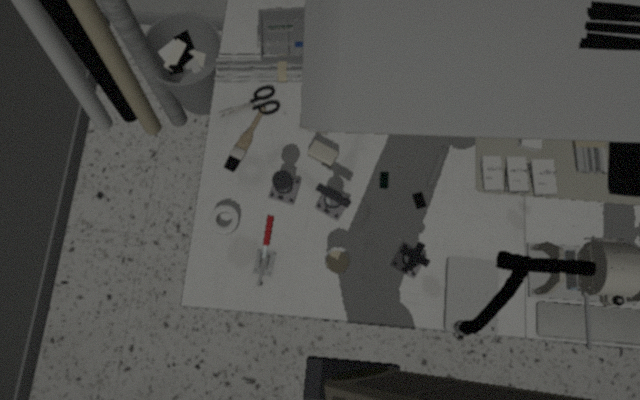

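The full top view shows a gooseneck lamp (base at (465,327), head running (500,258)-(590,265)) between the gripper and the rests. It also shows a raised grey panel with its corner at (301,130). I'll locate both so I can clear them.

```bash
python3 - <<'E'
s=open('h.py').read().replace("env.calibration(cam)","cal(cam)").replace("def ray","import functools\n@functools.cache\ndef cal(cam): return env.calibration(cam)\ndef ray",1)
s+='''def tri(a,b):
    (o,d),(p,e)=ray("top",a),ray("scene",b)
    t=np.linalg.lstsq(np.c_[d,-e],p-o,rcond=None)[0];A=o+d*t[0];B=p+e*t[1]
    return ((A+B)/2).round(3),np.linalg.norm(A-B).round(4)
'''
open('h.py','w').write(s)
E
time python3 go.py
python3 - <<'E'
from h import *
print("panel",tri((301,130),(268,169)))
for a in ((500,260),(525,265),(592,266)):
  for b in ((466,136),(455,145),(432,160)): print(a,b,*tri(a,b))
print("base",tri((465,327),(470,203)))
print(at("top",(500,260),0),at("top",(500,260),.3),at("top",(590,266),.3))
E
python3 - <<'E'
import cv2
a=cv2.imread("pics/scene0.png");cv2.imwrite("pics/s_full.png",cv2.convertScaleAbs(a,alpha=1.5))
E
```

```text
disc [ 0.6189  0.2534  0.0879 -0.1179 64.3641]
cross [ 4.7450e-01 -5.2900e-02  8.7900e-02  1.1473e+00  9.5737e+01]
bar [ 0.5947  0.1358  0.0888  2.766  63.803 ]
panel (array([0.711, 0.214, 0.155]), np.float64(0.0101))
(500, 260) (466, 136) [ 0.432 -0.206  0.204] 0.0756
(500, 260) (455, 145) [ 0.448 -0.216  0.167] 0.0528
(500, 260) (432, 160) [ 0.483 -0.231  0.098] 0.0024
(525, 265) (466, 136) [ 0.44  -0.259  0.183] 0.0543
(525, 265) (455, 145) [ 0.457 -0.271  0.144] 0.0294
(525, 265) (432, 160) [ 0.493 -0.288  0.073] 0.0305
(592, 266) (466, 136) [ 0.476 -0.416  0.122] 0.0166
(592, 266) (455, 145) [ 0.496 -0.434  0.076] 0.0139
(592, 266) (432, 160) [ 0.539 -0.457 -0.003] 0.0869
base (array([ 0.333, -0.179,  0.037]), np.float64(0.0071))
[ 0.4952616  -0.26625438] [ 0.45420105 -0.15924922] [ 0.4580883  -0.31184032]
real	0m5.140s
user	0m5.611s
sys	0m0.088s
```

View pics/ov.png

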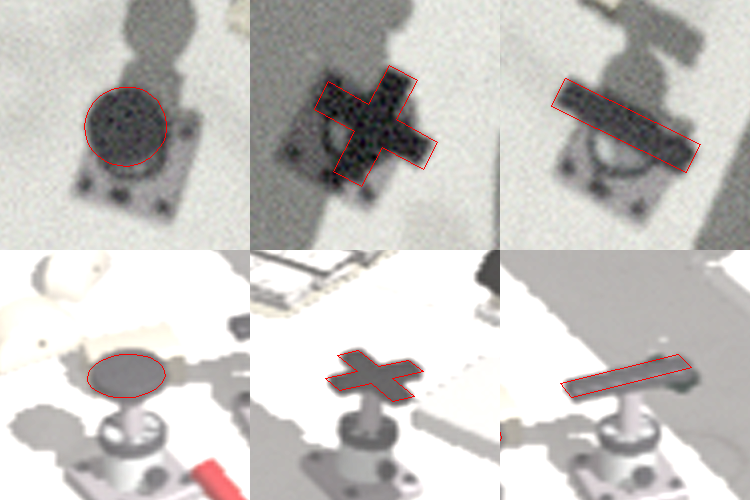

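View pics/s_full.png

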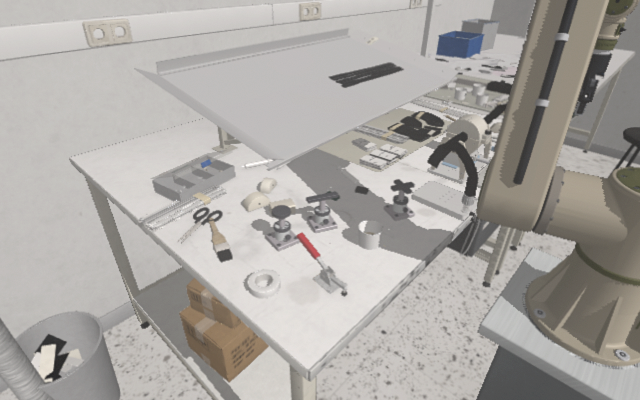

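The overlays match the pads in both views. The panel corner is at scene (278,153) and the hose spans scene (430,160)-(466,136). Now I'll work out clearances and the joint picture.

```bash
python3 - <<'E'
from h import *
for b in((278,153),(280,155),(276,151)): print("panel",tri((301,130),b))
p=tri((301,130),(278,153))[0]
for px in((301,130),(475,137),(640,140)): print(px,at("top",px,p[2]).round(3))
print("hose",tri((500,260),(431,160)),tri((592,266),(466,136)),tri((525,265),(450,147)))
print(proj("top",[[.217,-.533,.25],[.217,-.533,.4],[.45,-.25,.0]]).round(), proj("scene",[[.217,-.533,.25],[.45,-.25,.15],[.45,-.25,.25]]).round())
E
python3 -m pendant '[[-1,0,0,-0.06,0],[-1,0,0,-0.06,0],[-1,0,0,-0.06,0],[-1,0,0,0,0]]' 20
```

```text
panel (array([0.686, 0.206, 0.206]), np.float64(0.0213))
panel (array([0.685, 0.204, 0.202]), np.float64(0.0273))
panel (array([0.687, 0.207, 0.211]), np.float64(0.0154))
(301, 130) [0.696 0.213]
(475, 137) [ 0.712 -0.141]
(640, 140) [ 0.736 -0.472]
hose (array([ 0.484, -0.23 ,  0.097]), np.float64(0.0053)) (array([ 0.476, -0.416,  0.122]), np.float64(0.0166)) (array([ 0.464, -0.273,  0.133]), np.float64(0.0164))
[[714. 426.]
 [802. 451.]
 [493. 279.]] [[575. 108.]
 [449. 145.]
 [456. 112.]]
clock: 1.2
tcp_pos: [0.2172, -0.5339, 0.4344]
orientation: [0.006, 0.981, 0.192, 0.0]
wrist_force: [0.9, 0.0, -0.3]
finger_gap: 0.0117
grip_force: 0.0
```

```bash
python3 - <<'E'
from h import *
a=cv2.imread("pics/scene0.png")[60:185,130:290];b=cv2.imread("pics/top0.png")[90:190,240:400]
s=cv2.convertScaleAbs
cv2.imwrite("pics/pan.png",np.hstack([cv2.resize(s(a,alpha=1.5),(400,312)),cv2.resize(s(b,alpha=2),(400,312))]))
for z in(.15,.2,.25,.3,.35,.4):
    q=at("top",(301,130),z); print(z,q.round(3),proj("scene",[*q,z]).round(1))
E
```

```text
0.15 [0.717 0.217] [[263.5 169.8]]
0.2 [0.698 0.213] [[268.4 153.5]]
0.25 [0.679 0.209] [[273.8 135.8]]
0.3 [0.659 0.205] [[279.7 116.7]]
0.35 [0.64  0.201] [[286.   95.9]]
0.4 [0.621 0.197] [[292.9  73.3]]
```

View pics/pan.png

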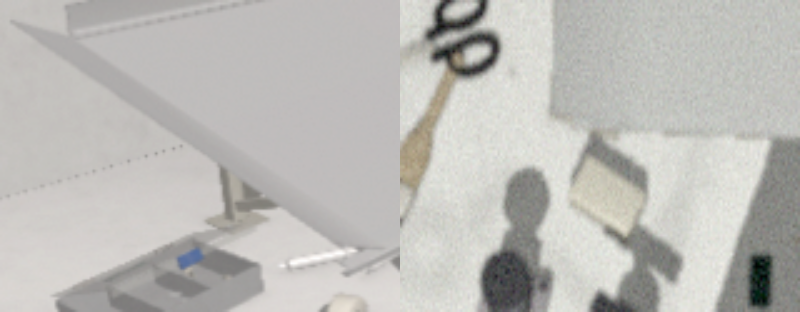

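Panel edge: z≈0.19, x≈0.70, so it is clear of the tool. The last joint would reach its limit at the disc, so I'll turn the tool first.

```bash
python3 -m pendant '[[-1,0,0,0,-0.18],[-1,0,0,0,-0.18],[-1,0,0,0,-0.18],[-1,0,0,0,-0.18],[-1,0,0,0,-0.18],[-1,0,0,0,-0.18],[-1,0,0,0,-0.18],[-1,0,0,0,-0.18]]'
cat > d.py <<'E'
import sys; from h import *
from scipy.spatial.transform import Rotation as R
s=env.get_state();r=R.from_quat(s["orientation"],scalar_first=True)
t=np.array([float(v) for v in sys.argv[1:4]])
print("clock",s["clock"],"tcp",s["tcp_pos"].round(4),"f",s["wrist_force"].round(2),"q1,6",s["joint_pos"][[0,5]].round(2),"gap",s["finger_gap"].round(4),"over",env.finger_overhang)
print("xaxis",r.apply([1,0,0]).round(3),"zaxis",r.apply([0,0,1]).round(3),"shift tool",r.inv().apply(t-s["tcp_pos"]).round(4))
E
python3 d.py .617 .252 .14
```

```text
clock: 2.2
tcp_pos: [0.2169, -0.5324, 0.4273]
orientation: [-0.001, 0.609, 0.793, 0.0]
wrist_force: [-0.2, 0.7, 0.3]
finger_gap: 0.0001
grip_force: 0.0Traceback (most recent call last):
  File "d.py", line 5, in <module>
    print("clock",s["clock"],"tcp",s["tcp_pos"].round(4),"f",s["wrist_force"].round(2),"q1,6",s["joint_pos"][[0,5]].round(2),"gap",s["finger_gap"].round(4),"over",env.finger_overhang)
                                                                                                                                   ^^^^^^^^^^^^^^^^^^^^^
AttributeError: 'float' object has no attribute 'round'
```

```bash
sed -i 's/s\["finger_gap"\].round(4)/s["finger_gap"]/' d.py; python3 d.py .617 .252 .14
```

```text
clock 2.2 tcp [ 0.2169 -0.5324  0.4273] f [-0.25  0.66  0.35] q1,6 [-1.32 -0.01] gap 6.302901782590409e-05 over 0.017
xaxis [-0.259  0.966  0.002] zaxis [-0.     0.001 -1.   ] shift tool [0.6536 0.5896 0.2883]
```

```bash
python3 -m pendant '[[-1,0.044,0.039,0,0],[-1,0.044,0.039,0,0],[-1,0.044,0.039,0,0],[-1,0.044,0.039,0,0],[-1,0.044,0.039,0,0],[-1,0.044,0.039,0,0],[-1,0.044,0.039,0,0],[-1,0.044,0.039,0,0]]'; python3 d.py .617 .252 .14
```

```text
clock: 3.2
tcp_pos: [0.4299, -0.1111, 0.4276]
orientation: [-0.0, 0.611, 0.792, -0.0]
wrist_force: [0.5, -1.4, 0.9]
finger_gap: -0.0004
grip_force: 0.0
clock 3.2 tcp [ 0.4299 -0.1111  0.4276] f [ 0.49 -1.41  0.91] q1,6 [-0.43  0.88] gap -0.00041674947994545307 over 0.017
xaxis [-0.253  0.967  0.   ] zaxis [-0.001  0.    -1.   ] shift tool [0.3039 0.273  0.2875]
```

```bash
python3 -m pendant '[[-1,0.044,0.039,0.01,0],[-1,0.044,0.039,0.02,0],[-1,0.044,0.039,0.02,0],[-1,0.044,0.039,0.02,0],[-1,0.044,0.039,0.02,0],[-1,0.044,0.039,0.02,0],[-1,0.02,0.019,0.04,0],[-1,0,0,0.03,0]]'; python3 d.py .617 .252 .125
```

```text
clock: 4.2
tcp_pos: [0.6021, 0.2279, 0.2444]
orientation: [-0.001, 0.61, 0.793, -0.001]
wrist_force: [0.6, -0.6, -0.7]
finger_gap: 0.0001
grip_force: 0.0
clock 4.2 tcp [0.6021 0.2279 0.2444] f [ 0.63 -0.56 -0.72] q1,6 [0.24 1.55] gap 6.65001235369007e-05 over 0.017
xaxis [-0.256  0.967  0.   ] zaxis [-0.003 -0.001 -1.   ] shift tool [0.0194 0.0209 0.1193]
```

```bash
python3 -m pendant '[[-1,0.019,0.022,0.03,0],[-1,0,0,0.03,0],[-1,0,0,0.03,0],[-1,0,0,0.03,0],[-1,0,0,0,0],[-1,0,0,0,0]]'; python3 - <<'E'
from h import *
for c in("top","scene"): cv2.imwrite(f"pics/{c}1.png",env.read_camera(c)[:,:,::-1])
t=cv2.imread("pics/top1.png")[140:240,240:340];s=cv2.imread("pics/scene1.png")[160:260,230:330]
cv2.imwrite("pics/v1.png",cv2.convertScaleAbs(cv2.resize(np.hstack([t,s]),(800,400),interpolation=cv2.INTER_CUBIC),alpha=1.7))
E
python3 d.py .618 .253 .108
```

```text
clock: 4.95
tcp_pos: [0.6191, 0.2497, 0.1289]
orientation: [0.0, 0.611, 0.792, 0.0]
wrist_force: [0.8, -0.1, 1.3]
finger_gap: 0.0
grip_force: 0.0
clock 5.05 tcp [0.6199 0.2499 0.13  ] f [ 0.53 -0.05  0.69] q1,6 [0.26 1.58] gap -0.00013111493647648142 over 0.017
xaxis [-0.253  0.967 -0.   ] zaxis [ 0.003  0.001 -1.   ] shift tool [ 0.0034 -0.0011  0.022 ]
```

View pics/v1.png

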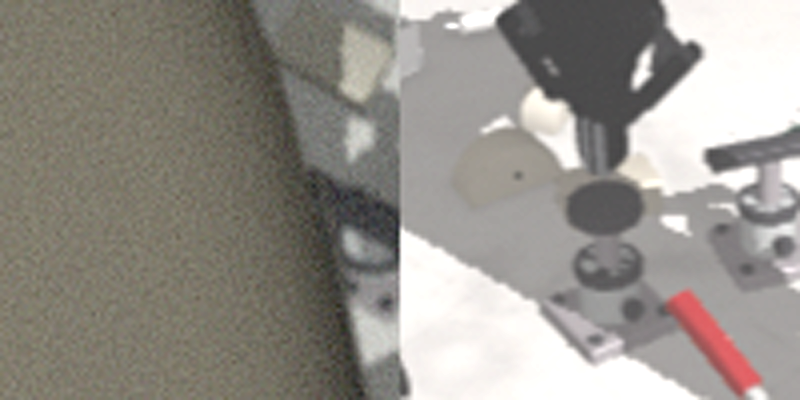

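The scene view shows the closed fingertips centred just above the disc. I'll descend slowly.

```bash
python3 -m pendant '[[-1,0.003,0,0.006,0],[-1,0,0,0.006,0],[-1,0,0,0.002,0],[-1,0,0,0.001,0]]';python3 -m pendant '[[-1,0,0,0.002,0]]';python3 -m pendant '[[-1,0,0,0.002,0]]';python3 -m pendant '[[-1,0,0,0.002,0]]'
```

```text
clock: 5.55
tcp_pos: [0.618, 0.2526, 0.1129]
orientation: [-0.0, 0.611, 0.792, -0.0]
wrist_force: [0.1, 0.1, 0.1]
finger_gap: -0.0003
grip_force: 0.0
clock: 5.68
tcp_pos: [0.6183, 0.2526, 0.1113]
orientation: [0.0, 0.611, 0.792, 0.0]
wrist_force: [0.3, -1.2, -0.5]
finger_gap: 0.0002
grip_force: 0.0
clock: 5.8
tcp_pos: [0.6182, 0.2526, 0.1092]
orientation: [0.0, 0.611, 0.792, 0.0]
wrist_force: [0.0, -0.2, -0.5]
finger_gap: 0.0002
grip_force: 0.2
clock: 5.92
tcp_pos: [0.6183, 0.2526, 0.1075]
orientation: [0.0, 0.611, 0.792, 0.0]
wrist_force: [-1.5, -0.2, 2.9]
finger_gap: -0.0003
grip_force: 1.2
```

```bash
python3 -m pendant '[[-1,0,0,0.002,0],[-1,0,0,0.002,0]]';python3 -m pendant '[[-1,0,0,0.002,0],[-1,0,0,0.002,0]]';python3 -m pendant '[[-1,0,0,0.002,0],[-1,0,0,0.001,0],[-1,0,0,0,0]]'
```

```text
clock: 6.18
tcp_pos: [0.6183, 0.2526, 0.1034]
orientation: [0.0, 0.611, 0.792, 0.0]
wrist_force: [-0.3, -0.3, 2.5]
finger_gap: 0.0002
grip_force: 1.2
clock: 6.42
tcp_pos: [0.6183, 0.2526, 0.0992]
orientation: [0.0, 0.611, 0.792, 0.0]
wrist_force: [0.5, -1.2, 2.8]
finger_gap: -0.0001
grip_force: 1.2
clock: 6.8
tcp_pos: [0.6182, 0.2526, 0.096]
orientation: [0.0, 0.611, 0.792, -0.0]
wrist_force: [0.9, 0.1, -0.1]
finger_gap: -0.0
grip_force: 0.4
```

```bash
python3 -m pendant '[[-1,0,0,-0.02,0],[-1,0,0,-0.05,0],[-1,0,0,-0.03,0],[-1,-0.043,-0.036,0,0],[-1,-0.043,-0.036,0,0],[-1,-0.043,-0.036,0,0],[-1,-0.043,-0.036,0,0],[-1,-0.043,-0.036,0,0]]';python3 -m pendant '[[-1,-0.0435,-0.0365,0,0],[-1,0,0,0.03,0],[-1,0,0,0.03,0],[-1,0,0,0.01,0],[-1,0,0,0,0]]'; python3 - <<'E'
from h import *
for c in("top","scene"): cv2.imwrite(f"pics/{c}2.png",env.read_camera(c)[:,:,::-1])
t=cv2.imread("pics/scene2.png")[150:250,350:450];s=cv2.imread("pics/scene2.png")[160:260,230:330]
cv2.imwrite("pics/v2.png",cv2.convertScaleAbs(cv2.resize(np.hstack([t,s]),(800,400),interpolation=cv2.INTER_CUBIC),alpha=1.7))
E
python3 d.py .474 -.052 .113
```

```text
clock: 7.8
tcp_pos: [0.4974, -0.0022, 0.1961]
orientation: [0.0, 0.611, 0.792, -0.0]
wrist_force: [-0.1, -0.9, 0.1]
finger_gap: -0.0002
grip_force: 0.0
clock: 8.43
tcp_pos: [0.4737, -0.052, 0.1259]
orientation: [-0.001, 0.611, 0.792, -0.0]
wrist_force: [-0.7, -0.3, 0.2]
finger_gap: 0.0
grip_force: 0.0
clock 8.525 tcp [ 0.4749 -0.0522  0.1271] f [0.69 0.28 0.8 ] q1,6 [-0.28  1.04] gap 0.0004283389659560269 over 0.017
xaxis [-0.254  0.967 -0.001] zaxis [ 0.001 -0.    -1.   ] shift tool [ 0.0004 -0.0008  0.0141]
```

View pics/v2.png

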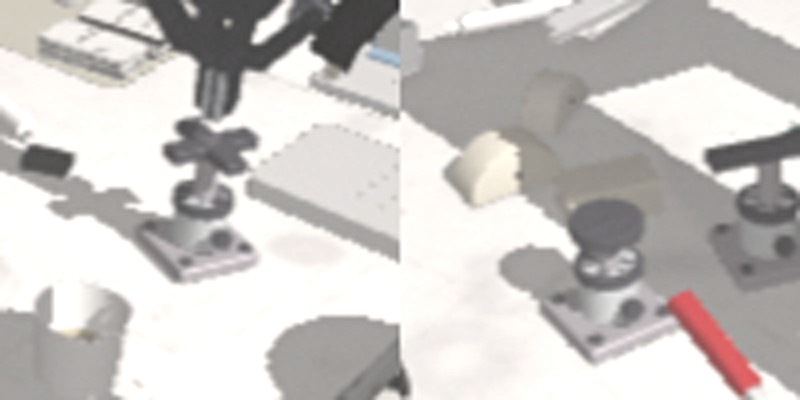

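The left half shows the fingertips centred over the cross. The right half shows the disc pad sunk and its rest upright.

```bash
python3 -m pendant '[[-1,0,0,0.006,0],[-1,0,0,0.005,0],[-1,0,0,0.002,0],[-1,0,0,0.001,0]]';for i in 1 ; do python3 -m pendant '[[-1,0,0,0.002,0]]';python3 -m pendant '[[-1,0,0,0.002,0]]';python3 -m pendant '[[-1,0,0,0.002,0]]';python3 -m pendant '[[-1,0,0,0.002,0]]'; done | grep -E 'tcp|force'
```

```text
clock: 9.02
tcp_pos: [0.4741, -0.0522, 0.1121]
orientation: [-0.0, 0.611, 0.792, -0.0]
wrist_force: [-0.3, 0.1, -0.4]
finger_gap: -0.0002
grip_force: 0.0
tcp_pos: [0.4743, -0.0523, 0.1103]
wrist_force: [-0.3, -0.7, -0.4]
grip_force: 0.0
tcp_pos: [0.4742, -0.0523, 0.1082]
wrist_force: [0.1, 0.0, -0.2]
grip_force: 0.1
tcp_pos: [0.4743, -0.0523, 0.1064]
wrist_force: [-0.6, 1.3, 2.6]
grip_force: 1.2
tcp_pos: [0.4743, -0.0523, 0.1044]
wrist_force: [-0.8, -0.1, 2.7]
grip_force: 1.2
```

```bash
python3 -m pendant '[[-1,0,0,0.002,0],[-1,0,0,0.002,0],[-1,0,0,0.002,0],[-1,0,0,0.002,0],[-1,0,0,0,0]]' | grep -E 'tcp|force'
python3 -m pendant '[[-1,0,0,-0.02,0],[-1,0,0,-0.05,0],[-1,0,0,-0.03,0],[-1,0.038,0.041,0,0],[-1,0.038,0.041,0,0],[-1,0.038,0.041,0,0],[-1,0.038,0.041,0,0],[-1,0,0,0,0]]'; python3 -m pendant '[[-1,0,0,0.03,0],[-1,0,0,0.03,0],[-1,0,0,0.01,0],[-1,0,0,0,0]]'; python3 - <<'E'
from h import *
cv2.imwrite("pics/scene3.png",env.read_camera("scene")[:,:,::-1])
t=cv2.imread("pics/scene3.png")[150:250,350:450];s=cv2.imread("pics/scene3.png")[150:250,270:370]
cv2.imwrite("pics/v3.png",cv2.convertScaleAbs(cv2.resize(np.hstack([t,s]),(800,400),interpolation=cv2.INTER_CUBIC),alpha=1.7))
E
python3 d.py .594 .136 .112
```

```text
tcp_pos: [0.4741, -0.0522, 0.096]
wrist_force: [0.1, -0.3, 1.3]
grip_force: 0.0
clock: 11.15
tcp_pos: [0.5955, 0.1394, 0.1949]
orientation: [-0.0, 0.609, 0.793, 0.0]
wrist_force: [-0.6, -0.5, -0.8]
finger_gap: -0.0002
grip_force: 0.0
clock: 11.65
tcp_pos: [0.5936, 0.1356, 0.1259]
orientation: [-0.001, 0.611, 0.791, -0.001]
wrist_force: [-0.2, -0.1, 0.1]
finger_gap: 0.0002
grip_force: 0.0
clock 11.7 tcp [0.5944 0.1358 0.1269] f [-0.72 -0.48  0.52] q1,6 [0.09 1.41] gap 0.0003549103869894728 over 0.017
xaxis [-0.253  0.968 -0.   ] zaxis [ 0. -0. -1.] shift tool [ 0.0003 -0.0004  0.0149]
```

View pics/v3.png

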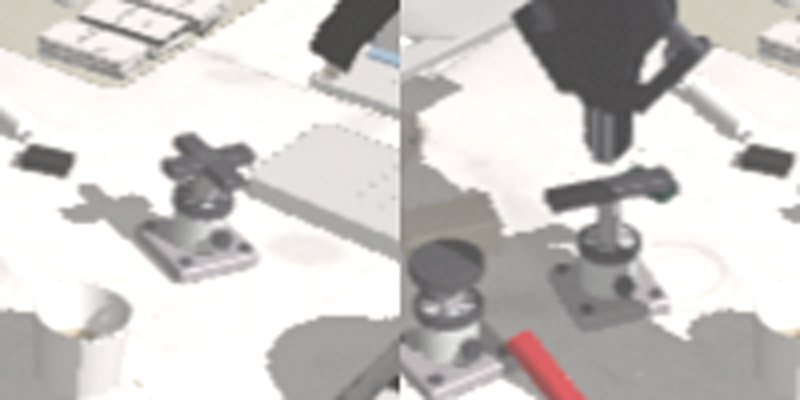

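The left half shows the cross sunk and upright. The right half shows the tips over the middle of the bar, above its stem (the green block stands behind the right end).

```bash
(python3 -m pendant '[[-1,0,0,0.006,0],[-1,0,0,0.005,0],[-1,0,0,0.002,0],[-1,0,0,0.001,0]]';python3 -m pendant '[[-1,0,0,0.002,0]]';python3 -m pendant '[[-1,0,0,0.002,0]]';python3 -m pendant '[[-1,0,0,0.002,0]]';python3 -m pendant '[[-1,0,0,0.002,0]]' )| grep -E 'tcp|force'
```

```text
tcp_pos: [0.5943, 0.1363, 0.1122]
wrist_force: [-0.6, 0.9, -0.3]
grip_force: 0.0
tcp_pos: [0.5945, 0.1364, 0.1103]
wrist_force: [0.6, 0.0, -1.0]
grip_force: 0.0
tcp_pos: [0.5944, 0.1363, 0.1082]
wrist_force: [-1.4, -0.3, -0.2]
grip_force: 0.0
tcp_pos: [0.5944, 0.1363, 0.1063]
wrist_force: [-0.1, -0.1, 2.4]
grip_force: 1.2
tcp_pos: [0.5944, 0.1363, 0.1045]
wrist_force: [-0.6, 0.3, 1.5]
grip_force: 1.2
```

```bash
python3 -m pendant '[[-1,0,0,0.002,0],[-1,0,0,0.002,0],[-1,0,0,0.002,0],[-1,0,0,0.002,0],[-1,0,0,0,0]]' | grep -E 'tcp|force'
python3 -m pendant '[[-1,0,0,-0.02,0],[-1,0,0,-0.05,0],[-1,0,0,-0.05,0],[-1,0,0,-0.05,0],[-1,0,0,-0.05,0],[-1,0,-0.05,0,0],[-1,0,-0.05,0,0],[-1,0,0,0,0]]'; python3 - <<'E'
from h import *
cv2.imwrite("pics/scene4.png",env.read_camera("scene")[:,:,::-1])
s=cv2.imread("pics/scene4.png")[150:280,240:440]
cv2.imwrite("pics/v4.png",cv2.convertScaleAbs(cv2.resize(s,(800,520),interpolation=cv2.INTER_CUBIC),alpha=1.7))
# pad height by the shift of each pad image between the first and the last scene view
for k,p in dict(disc=(.6185,.2533),cross=(.4745,-.0525),bar=(.5945,.136)).items():
    print(k,*[proj("scene",[*p,z]).round(1)[0] for z in(.092,.08,.066)],[np.round(r["centre"],1) for r in env.recognise("scene",k+"_top")[:1]])
E
```

```text
tcp_pos: [0.5943, 0.1363, 0.0959]
wrist_force: [-0.2, -0.6, 0.9]
grip_force: 0.1
clock: 14.32
tcp_pos: [0.494, 0.1105, 0.3162]
orientation: [-0.001, 0.611, 0.791, -0.001]
wrist_force: [0.3, -0.5, -0.0]
finger_gap: 0.0
grip_force: 0.0
disc [280.3 210.1] [280.5 214.3] [280.8 219.1] [array([283.1, 215.8])]
cross [402.2 184.4] [401.7 188.3] [401.  192.7] [array([399.5, 191.4])]
bar [321.3 195. ] [321.2 199. ] [321.2 203.6] [array([321.4, 198.5])]
```

View pics/v4.png

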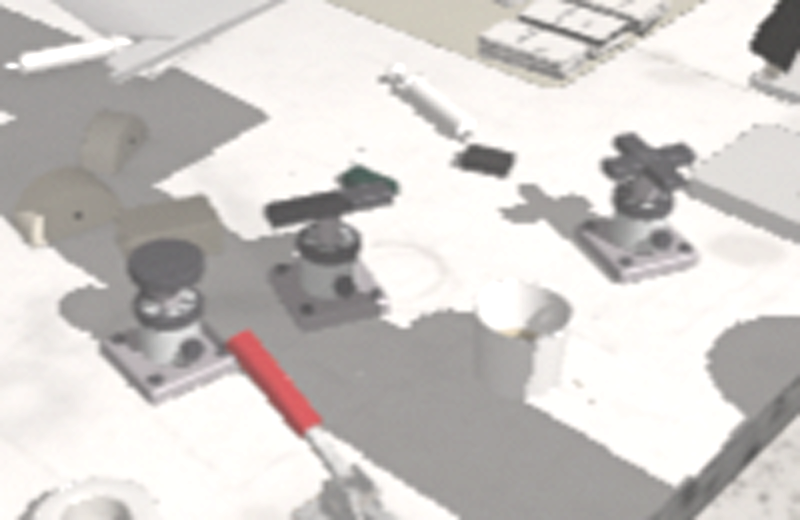

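All three pads have sunk to about mid-travel: disc near (282,216), bar near (321,199), cross near (402,190). The rests are upright, the bystanders are undisturbed and the arm is clear.

```bash
python3 -c "from workcell import env; print(env.hand_in())"
```

```text
the job is handed in; nothing more can be done
None
```

I pressed all three pads down in order (disc, cross, bar), about 15 mm each by fingertip height, left the rests standing in place, and handed the job in; no verdict was returned.

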